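# Put up the bench splash shield and hold it

## Robot

A 7-joint arm with a two-finger parallel gripper is mounted at the origin on the work surface. World frame = base frame: x ahead of the robot, y to its left, z up, the work surface at z = 0. Lengths are in m, angles in rad, forces in N, time in s.
With the tool pointing down it reaches from about 0.425 to 0.8 m from the base axis. Payload 8.3 kg.
Tool frame: the origin (TCP) lies midway between the tips of the shut fingers; the grasp point (between the pads) lies 19 mm behind it (env.grip_depth is the distance from the TCP to the grasp point, in m); z points along the fingers, y is the line along which they close (so a half turn about z gives the same grasp; the last joint's range is limited). The gripper opens to 85 mm and grips with 20 to 120 N. Pads are 22 mm wide; open, the fingers measure 114 mm over their backs; the gripper's body (76 mm by 85 mm) begins 54 mm behind the grasp point. The pads swing forward as they close: fully open they stand 13 mm farther back than shut.
Start: joints at [-1.275, 0.383, 0.016, 1.37, -0.006, 1.388, -0.046], TCP at [0.219, 0.585, 0.231] pointing down, gripper open.
Joint ranges: [-2.95, 2.95], [-0.25, 2.06], [-1.52, 1.56], [0.18, 2.33], [-1.44, 4.58], [0.02, 2.06], [-3.01, 3.01]. Speed limits (rad/s): [2.39, 2.39, 3.01, 3.01, 3.14, 3.14, 3.14].

## Interface

Orientations are given as a unit quaternion [x, y, z, w].
In Python, from station import env gives the robot as it stands.
- The arm moves only by the tool drive_tool, never from a script. Its argument "targets" is a list that holds one entry, the list of rows, each a list of 6 numbers: the shift along the tool's x, y, z in m, then the turn, a rotation vector about the tool's x, y, z in rad. In form: [[[x, y, z, rx, ry, rz], ...]]. A call has 1 to 20 rows; each row shifts and turns the commanded pose from where the row before left it, along the tool's axes as they then stand; what a row does not reach is not made up. A row lasts 1/8 s, in which the tool goes at most 62.5 mm and 10.7 degrees, less where a joint would pass 70% of its speed; a pose out of reach is approached as far as the arm can. A call with a gripper value outside its range is refused whole. "grip" is the closure, from 0 (fully open) to 1 (shut), set as the call begins (left out, the last holds). The fingers move at their own pace and stop on an object; "grip_force" is the grip in N (left out, the last holds). Time passes only in rows, so rows that do not move let the fingers close. It gives the time, the measured TCP pose, the force, the opening and the grip force at its end, in the units of the state.
- env.observe(): the state, without advancing time (a new reading comes with each control period).
- env.grab_frame(name): name is "scene" or "side" or "wrist"; returns the picture (400x640x3 uint8, red, green, blue); there is no depth.
- env.calibration(name): a dict with "K" (3x3 intrinsics, pixels), "position" and "orientation" of the camera in the world. Camera axes: x right, y up, looking along -z (the intrinsics and any distortion apply to the point x, -y, -z); pixel columns grow to the right and rows downward; lengths in m; the calibration is good to about 2 mm. The wrist camera is an equidistant fisheye: a pixel r from the principal point sees the ray r / f radians off the axis. A picture is of the moment at which its call begins: read the wrist's pose just before it. calibration takes no time and is no camera call; for the wrist camera it gives the pose at the moment of the call.
- env.hand_in(): hands the job in; it is judged then, once.
The state is a dict: "clock": time; "q": joint angles; "qd": joint speeds; "effort": joint torques, N m; "tool_pos": TCP position; "tool_rot": TCP orientation; "contact_force": force on the tool from outside, world axes, zero at the start; "moment": the same for the moment, N m; "width": finger opening in m; "gripper_force": force on a finger pad.
Only numpy, scipy, OpenCV 4.12 (cv2) and the standard library are available. Lean on these libraries where they do the work, as an engineer would, in place of code of your own. Each camera call takes 0.05 s, during which the arm holds its last target. There are 200 camera calls.

## Task

Put up the folding splash shield. First lift the steel pot with the hoop handle, which was left on the shield's foot plate where the leg must land, and stand it upright on the white bench paper beside; then flip the shield's spring leg down past its centre so that it snaps fully down. Last, swing the reclined shield up until it is upright on its leg and finish while still holding it there, for it falls back if let go; leave the vial, the vial rack, the beaker and the two flasks where they are.

Things in the scene. Friction and masses are not known exactly. Their poses are not given: they have to be found in the camera images.
- shield_base: Steel foot plate of the shield, fixed to the bench, 300 mm (its x) by 270 mm (its y, from y = -200 to +70 mm) and 12 mm thick. Origin on the bench under the hinge line of the shield; its x runs along the shield's width, its y points to the side on which the shield reclines, the leg is on the -y side; yaw within about 0.28 rad.
- shield (a joint): Lean of the shield about its hinge, rad: 0 upright, 0.42 fully reclined to the plate's +y (the start, lying on two rest posts 70 mm tall), negative is over to -y. Let go, it always falls back to 0.42 (about 2.5 N at the hand grip when reclined, 0.5 N when upright). With the leg down, the leg's foot meets the plate and stops the shield when upright (within 0.02 rad); without the leg nothing stops it.
- hinge (a point): Middle of the shield's hinge line, which runs along the plate's x, 24 mm above the bench. The shield (0.8 kg) is an aluminium tube frame 284 mm wide and 300 mm high with a clear sheet and a clear hood (110 mm deep) on its +y side. Shield's own frame: the plate's axes when upright, from here; reclining turns it about x, top towards +y.
- grip (a point): Middle of the shield's hand grip: a round rubber sleeve 20 mm thick and 120 mm long along the plate's x on the top tube (14 mm thick) of the shield. 285 mm up the shield from the hinge and 10 mm to its +y side; 278 mm above the bench when reclined, 309 mm when upright. The 40 mm under the tube are open.
- hub (a point): Pivot of the spring leg, on the middle of the leg's thickness at the centre of the round hub (30 mm across) on the shield's cross-bar: in the shield's own frame 75 mm to -x, 25 mm to -y and 125 mm up from the hinge middle.
- leg (a joint): Turn of the spring leg about the hub, rad: 0 folded (lying along the shield, pointing to the plate's +x and 0.1 rad up), 1.75 fully down. The hub's spring drives it away from about 0.77: short of that it flies back up to 0, past it it snaps down to 1.75 by itself. It takes about 4 N across the leg at 90 mm from the hub to move it off 0.
- leg_foot (a point): Centre of the rubber ball foot (22 mm) at the end of the leg, a steel rod 12 mm thick; push on its upper side. At joint value q the foot lies from the hub, in the shield's own frame, at 143 mm x (cos(q-0.1), -0.471 sin(q-0.1), -0.882 sin(q-0.1)): it swings down and outwards.
- dewar_middle (a point): Middle of the steel pot, 55 mm above its underside and on its axis: a closed insulated pot 88 mm in diameter (foot 80 mm), 110 mm tall to the top of its grey stopper, about 0.4 to 0.8 kg, with a fixed hoop handle over the top. Starts on the foot plate.
- dewar_handle (a point): Middle of the pot's handle bar, 152 mm above its underside: a round black sleeve 16 mm thick and 56 mm long along the pot's own x, 34 mm free height under it; the hoop is 101 mm wide over all along x.
- paper_middle (a point): Middle of the top of the white bench paper, a flat sheet 240 mm (its x) by 200 mm (its y), 2 mm thick, fixed to the bench and free of things.
- vial: Small capped amber vial, 23 mm across, 60 mm tall, standing on the far right corner of the foot plate; origin under its middle. Leave alone.
- rack: Red vial rack 210 x 105 mm, 60 mm tall with its vials, on the right; origin under its middle. Leave alone.
- beaker: Glass beaker 72 mm across, 84 mm tall; origin under its middle. Leave alone.
- flask1: Clear stoppered flask 90 mm across, 198 mm tall, on the left; origin under its middle. Leave alone.
- flask2: Amber stoppered flask 90 mm across, 198 mm tall, on the far left; origin under its middle. Leave alone.

How it is judged:
By the outcome, as a careful person would: the job done as asked, in the order asked, and still so for the second after the job is handed in, while the arm keeps its last pose, push and grip.
It also fails if it takes over 64 s, if anything falls off the work surface, if the arm or the gripper's body presses on something with over 40 N, if the wrist force passes 120 N, or if a joint passes its speed limit or range.

## Working session

There is one attempt and no reset: what is moved stays moved. The work goes in short steps, Python scripts to look and compute and a tool call to move; the robot and the scene stay as the last step left them, time stands still between calls to the robot, and variables do not carry over. Pictures are saved under pics/ and viewed, at most 10 in all, crops included, and the job is handed in when it is done.

Besides the shell and the picture viewer there is one more tool, called in YAML: its name, and indented under it one key for each argument. drive_tool: Moves the arm, as the interface text tells. Its arguments: {"type":"object","properties":{"targets":{"type":"array","items":{"type":"array","items":{"type":"array","items":{"type":"number"}}}},"grip":{"type":"number"},"grip_force":{"type":"number"}},"required":["targets"]}

```bash
mkdir -p pics; ls; python3 - <<'E'
from station import env
import cv2,numpy as np
for n in("scene","side"):
    cv2.imwrite(f"pics/{n}0.png",env.grab_frame(n)[:,:,::-1])
    c=env.calibration(n);print(n,c)
s=env.observe();print(s)
E
```

```text
pics
scene {'K': array([[379.3374467 ,   0.        , 316.80723896],
       [  0.        , 379.3374467 , 195.98468982],
       [  0.        ,   0.        ,   1.        ]]), 'position': array([ 0.97871331, -0.19238306,  1.49004334]), 'orientation': array([0.1271277 , 0.08442834, 0.53671699, 0.82984654])}
side {'K': array([[488.76826573,   0.        , 316.02708921],
       [  0.        , 488.76826573, 199.01199015],
       [  0.        ,   0.        ,   1.        ]]), 'position': array([ 0.26234251, -1.04600545,  1.35298682]), 'orientation': array([ 0.3629259 , -0.06143126, -0.13315678,  0.92020664])}
{'clock': 0.1, 'q': array([-1.27489019,  0.38416952,  0.0163961 ,  1.37105003, -0.00630616,
        1.38821844, -0.0465262 ]), 'qd': array([-0.00058398, -0.00193567,  0.00102172, -0.00286976, -0.00048602,
        0.00182199, -0.00030444]), 'effort': array([ 3.66237524e-03, -6.29128075e+01,  8.48251339e-01, -3.72763073e+01,
        1.69474329e-02,  1.04130889e-02, -3.17761987e-05]), 'tool_pos': array([0.21928539, 0.58477559, 0.23036898]), 'tool_rot': array([ 1.78434040e-01,  9.83951466e-01, -8.86039986e-04, -1.45882652e-04]), 'contact_force': array([0.75035768, 0.08303805, 0.2460453 ]), 'moment': array([-0.03448858, -0.05504302,  0.02900976]), 'gripper_force': 0.0, 'width': 0.08551687061666222}
```

View pics/scene0.png

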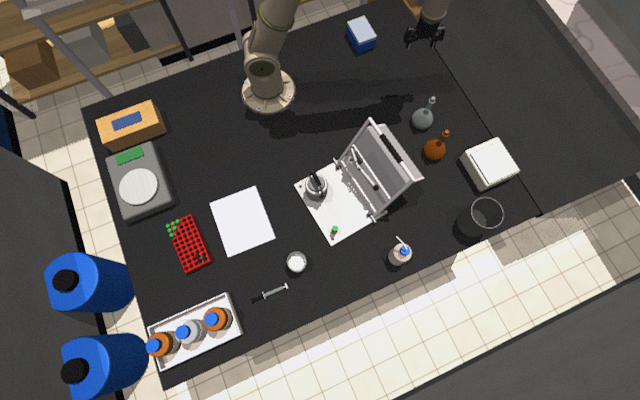

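View pics/side0.png

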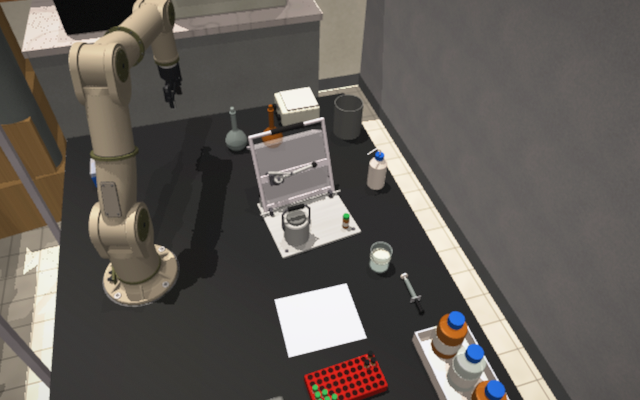

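The scene view shows the plate at about (335,205), the pot at (316,185), the paper at (242,220) and the vial at (334,231). The side view shows the pot at (297,228) and the grip at (300,128). I'll zoom in next.

```bash
python3 - <<'E'
import cv2,numpy as np
a=cv2.imread("pics/scene0.png")[110:255,285:435]
b=cv2.imread("pics/side0.png")[110:255,235:370]
a=cv2.resize(a,None,fx=4,fy=4,interpolation=cv2.INTER_CUBIC)
b=cv2.resize(b,None,fx=4,fy=4,interpolation=cv2.INTER_CUBIC)
cv2.imwrite("pics/z1.png",a);cv2.imwrite("pics/z2.png",b)
E
```

```text
(no output)
```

View pics/z1.png

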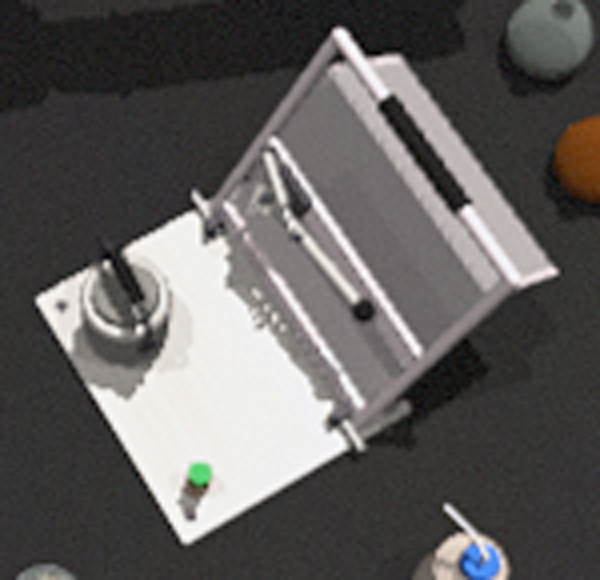

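View pics/z2.png

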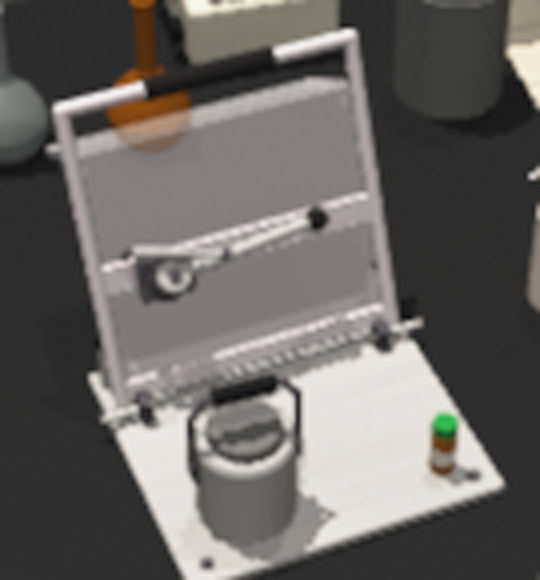

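Zoomed scene view: front plate corners (38,298) and (188,545), grip ends (387,103)/(466,200), leg foot (364,310), handle ends (108,252)/(140,305). Zoomed side view: grip ends (148,87)/(272,62), foot (318,217), handle ends (213,392)/(275,383).

```bash
cat > h.py <<'E'
import cv2,numpy as np
from station import env
from scipy.spatial.transform import Rotation as R
def ray(n,p):
    c=env.calibration(n);K=c["K"]
    d=np.array([(p[0]-K[0,2])/K[0,0],-(p[1]-K[1,2])/K[1,1],-1])
    return np.array(c["position"]),R.from_quat(c["orientation"]).apply(d/np.linalg.norm(d))
def plane(n,p,z):
    o,d=ray(n,p);return o+d*(z-o[2])/d[2]
def tri(ps,pd):
    A=np.zeros((3,3));b=np.zeros(3);rs=[ray("scene",ps),ray("side",pd)]
    for o,d in rs:
        M=np.eye(3)-np.outer(d,d);A+=M;b+=M@o
    x=np.linalg.solve(A,b)
    return x,[np.linalg.norm((np.eye(3)-np.outer(d,d))@(x-o)) for o,d in rs]
E
cat > m.py <<'E'
from h import *
np.set_printoptions(precision=4,suppress=True)
S=lambda u,v:(285+(u-1.5)/4,110+(v-1.5)/4)
D=lambda u,v:(235+(u-1.5)/4,110+(v-1.5)/4)
c1=plane("scene",S(38,298),.012);c2=plane("scene",S(188,545),.012)
print("corners",c1,c2,np.linalg.norm(c1-c2), plane("side",D(505,487),.012),plane("side",D(185,580),.012))
g1=tri(S(387,103),D(148,87));g2=tri(S(466,200),D(272,62));print("grip",g1,g2,(g1[0]+g2[0])/2)
print("foot",tri(S(364,310),D(318,217)))
a=tri(S(108,252),D(213,392));b=tri(S(140,305),D(275,383));print("handle",a,b,(a[0]+b[0])/2)
print("vial top",tri(S(200,473),D(446,424)))
for n in("scene","side"):
    im=cv2.imread(f"pics/{n}0.png");m=(im.min(2)>190).astype(np.uint8)
    if n=="scene": m[:,285:]=0;m[:170]=0;m[300:]=0;m[:,:205]=0
    else: m[:280]=0;m[:,:260]=0;m[:,385:]=0;m[360:]=0
    ct=max(cv2.findContours(m,0,2)[0],key=cv2.contourArea)
    P=np.array([plane(n,p[0],.002)[:2] for p in ct]).astype(np.float32)
    print("paper",n,cv2.minAreaRect(P))
# plate frame
d=(c2-c1)[:2];yaw=np.arctan2(d[1],d[0]);print("yaw",yaw)
X=np.array([np.cos(yaw),np.sin(yaw),0]);Y=np.array([-X[1],X[0],0])
O=(c1+c2)/2+.2*Y;O[2]=0;print("O",O)
H=O+[0,0,.024];t=.42
sh=lambda x,y,z:H+x*X+(y*np.cos(t)+z*np.sin(t))*Y+np.array([0,0,-y*np.sin(t)+z*np.cos(t)])
print("pred grip",sh(0,.01,.285),"hub",sh(-.075,-.025,.125))
f=.143*np.array([np.cos(.1),.471*np.sin(.1),.882*np.sin(.1)]);print("pred foot",sh(*(np.array([-.075,-.025,.125])+f)))
E
python3 m.py
```

```text
corners [ 0.4646 -0.0701  0.012 ] [ 0.7611 -0.0369  0.012 ] 0.29830382723549326 [ 0.7556 -0.0421  0.012 ] [ 0.4583 -0.0625  0.012 ]
grip (array([0.5166, 0.2595, 0.2811]), [np.float64(0.0007796257369907794), np.float64(0.0007796257369907017)]) (array([0.6287, 0.2789, 0.2731]), [np.float64(0.004208176326617268), np.float64(0.004208176326617134)]) [0.5726 0.2692 0.2771]
foot (array([0.65  , 0.1891, 0.1582]), [np.float64(0.0005503198667958277), np.float64(0.0005503198667956868)])
handle (array([ 0.504 , -0.0051,  0.1733]), [np.float64(0.002147152603916241), np.float64(0.002147152603916103)]) (array([0.5589, 0.0029, 0.159 ]), [np.float64(0.0024893259216674413), np.float64(0.002489325921667286)]) [ 0.5314 -0.0011  0.1662]
vial top (array([ 0.7106, -0.0028,  0.0676]), [np.float64(0.00042228336855320485), np.float64(0.00042228336855320203)])
paper scene ((0.5152540802955627, -0.32326221466064453), (0.1985652595758438, 0.23977966606616974), 88.43358612060547)
paper side ((0.5136131644248962, -0.3221764862537384), (0.1999208778142929, 0.23958289623260498), 88.49821472167969)
yaw 0.1117457839756622
O [0.5905 0.1452 0.    ]
pred grip [0.5766 0.2698 0.2802] hub [0.5129 0.1649 0.1483]
pred foot [0.653  0.1919 0.1571]
```

drive_tool:
  targets:
    - [[0,0,-0.042,0,0,-0.122],[0,0,-0.042,0,0,-0.122],[0,0,-0.042,0,0,-0.122],[0,0,-0.042,0,0,-0.122],[-0.0167,-0.0444,0,0,0,0],[-0.0167,-0.0444,0,0,0,0],[-0.0167,-0.0444,0,0,0,0],[-0.0167,-0.0444,0,0,0,0],[-0.0167,-0.0444,0,0,0,0],[-0.0167,-0.0444,0,0,0,0],[-0.0167,-0.0444,0,0,0,0],[-0.0167,-0.0444,0,0,0,0],[-0.0167,-0.0444,0,0,0,0],[-0.0167,-0.0444,0,0,0,0],[-0.0167,-0.0444,0,0,0,0],[-0.0167,-0.0444,0,0,0,0],[-0.0167,-0.0444,0,0,0,0],[-0.0167,-0.0444,0,0,0,0]]
  grip: 0

```text
clock: 2.35
tool_pos: [0.5318, -0.0024, 0.399]
tool_rot: [-0.065, 0.998, 0.0, -0.0]
contact_force: [-0.2, 0.7, -0.3]
width: 0.0853
gripper_force: 0.0
```

```bash
cat >> h.py <<'E'
np.set_printoptions(precision=4,suppress=True)
def st():
    s=env.observe();Q=R.from_quat(s["tool_rot"])
    print("t",round(s["clock"],2),"p",s["tool_pos"],"w",round(s["width"],4),"F",s["contact_force"],"g",s["gripper_force"],"\nq",s["q"],"\nx",Q.as_matrix()[:,0],"y",Q.as_matrix()[:,1],"z",Q.as_matrix()[:,2])
    return s,Q
def go(p,Q2=None):
    s,Q=st();print("shift",Q.inv().apply(np.array(p)-s["tool_pos"]))
    if Q2 is not None: print("rotvec",(Q.inv()*Q2).as_rotvec())
E
python3 - <<'E'
from h import *
go([.5314,-.001,.28])
c=env.calibration("wrist");print(c)
cv2.imwrite("pics/w1.png",env.grab_frame("wrist")[:,:,::-1])
E
```

```text
t 2.35 p [ 0.5318 -0.0024  0.399 ] w 0.0853 F [-0.174   0.6651 -0.2552] g 0.0 
q [-0.4635  0.1636  0.4908  1.3042 -0.0774  1.693   1.7128] 
x [-0.9916 -0.1293  0.0005] y [-0.1293  0.9916  0.0001] z [-0.0005  0.     -1.    ]
shift [0.0001 0.0014 0.119 ]
{'K': array([[309.7069,   0.    , 322.7001],
       [  0.    , 309.7069, 196.2799],
       [  0.    ,   0.    ,   1.    ]]), 'position': array([ 0.462 , -0.0111,  0.5414]), 'orientation': array([-0.0935, -0.1057,  0.7436,  0.6536])}
```

View pics/w1.png

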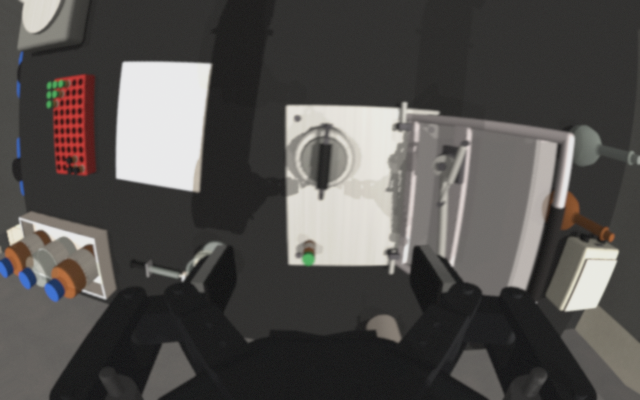

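The wrist view shows the handle bar from about (326,142) to (322,188), the plate's left corner at (286,105), and the vial at (308,256).

```bash
python3 - <<'E'
from h import *
def wr(p,z):
    c=env.calibration("wrist");K=c["K"];d=np.array([p[0]-K[0,2],p[1]-K[1,2]]);r=np.hypot(*d);t=r/K[0,0]
    v=np.array([d[0]/r*np.sin(t),-d[1]/r*np.sin(t),-np.cos(t)]);v=R.from_quat(c["orientation"]).apply(v);o=np.array(c["position"])
    return o+v*(z-o[2])/v[2]
im=cv2.imread("pics/w1.png")[130:205,300:345];m=(im.max(2)<45).astype(np.uint8)
m=cv2.morphologyEx(m,cv2.MORPH_OPEN,np.ones((5,5),np.uint8))
ct=max(cv2.findContours(m,0,2)[0],key=cv2.contourArea);print(cv2.minAreaRect(ct),cv2.boundingRect(ct))
for p in((326,142),(322,188),(324,165)):print(wr(p,.164))
for p in((286,105),(288,265)):print(wr(p,.012))
for p in((122,61),(211,64),(200,192),(116,180)):print("paper",wr(p,.002))
E
```

```text
((22.0, 40.5), (29.0, 8.0), 90.0) (18, 26, 9, 30)
[ 0.5032 -0.0097  0.164 ]
[ 0.5613 -0.0075  0.164 ]
[ 0.5318 -0.0086  0.164 ]
[ 0.4638 -0.0817  0.012 ]
[ 0.7623 -0.0509  0.012 ]
paper [ 0.3894 -0.4301  0.002 ]
paper [ 0.3992 -0.2277  0.002 ]
paper [ 0.6389 -0.2339  0.002 ]
paper [ 0.6364 -0.4378  0.002 ]
```

drive_tool:
  targets:
    - [[0,0.001,0.045,0,0,0],[0,0,0.045,0,0,0],[0,0,0.045,0,0,0],[0,0,0.045,0,0,0],[0,0,0.04,0,0,0],[0,0,0.034,0,0,0],[0,0,0,0,0,0]]
  grip: 0

```text
clock: 3.28
tool_pos: [0.529, -0.0001, 0.1427]
tool_rot: [-0.065, 0.998, -0.0, -0.003]
contact_force: [0.6, 0.1, 1.4]
width: 0.0852
gripper_force: 0.0
```

drive_tool:
  targets:
    - [[0,0,0,0,0,0],[0,0,0,0,0,0],[0,0,0,0,0,0],[0,0,0,0,0,0],[0,0,0,0,0,0],[0,0,0,0,0,0]]
  grip: 1
  grip_force: 60

```text
clock: 4.03
tool_pos: [0.5317, -0.0002, 0.1461]
tool_rot: [-0.065, 0.998, 0.0, 0.001]
contact_force: [-1.2, -1.1, 6.4]
width: 0.0141
gripper_force: 57.1
```

drive_tool:
  targets:
    - [[0,0,-0.01,0,0,0],[0,0,-0.02,0,0,0],[0,0,-0.02,0,0,0],[0,0,-0.01,0,0,0]]

```text
clock: 4.53
tool_pos: [0.5314, -0.0001, 0.2062]
tool_rot: [-0.065, 0.998, 0.0, 0.0]
contact_force: [-0.0, 1.0, -5.4]
width: 0.0145
gripper_force: 57.5
```

```bash
python3 - <<'E'
from h import *
go([.5145,-.3225,.206])
E
```

```text
t 4.53 p [ 0.5314 -0.0001  0.2062] w 0.0145 F [-0.0019  0.985  -5.3686] g 57.50044405460358 
q [-0.4651  0.2023  0.4712  1.6857 -0.0955  1.2759  1.7256] 
x [-0.9917 -0.1288 -0.0005] y [-0.1288  0.9917 -0.    ] z [ 0.0005  0.     -1.    ]
shift [ 0.0583 -0.3175  0.0001]
```

drive_tool:
  targets:
    - [[0.001,-0.007,0,0,0,0],[0.003,-0.016,0,0,0,0],[0.005,-0.025,0,0,0,0],[0.006,-0.033,0,0,0,0],[0.007,-0.038,0,0,0,0],[0.007,-0.04,0,0,0,0],[0.007,-0.038,0,0,0,0],[0.007,-0.036,0,0,0,0],[0.006,-0.033,0,0,0,0],[0.005,-0.025,0,0,0,0],[0.003,-0.016,0,0,0,0],[0.0015,-0.0085,0,0,0,0],[0,0,0,0,0,0],[0,0,0.02,0,0,0],[0,0,0.02,0,0,0],[0,0,0.008,0,0,0],[0,0,0,0,0,0],[0,0,0,0,0,0]]

```text
clock: 6.78
tool_pos: [0.5144, -0.3206, 0.1583]
tool_rot: [-0.065, 0.998, -0.0, 0.001]
contact_force: [0.0, -0.3, -4.4]
width: 0.0144
gripper_force: 57.4
```

```bash
python3 - <<'E'
from h import *
st()
a=env.grab_frame("side")[215:375,235:400][:,:,::-1]
cv2.imwrite("pics/p1.png",cv2.resize(a,None,fx=3.5,fy=3.5,interpolation=2))
E
```

```text
t 6.78 p [ 0.5144 -0.3206  0.1583] w 0.0144 F [ 0.0129 -0.3406 -4.3522] g 57.415398359298706 
q [ 0.0423  0.4339  0.623   1.5551 -0.2629  1.2362  2.4082] 
x [-0.9916 -0.1292 -0.0011] y [-0.1292  0.9916 -0.0008] z [ 0.0012 -0.0006 -1.    ]
```

View pics/p1.png

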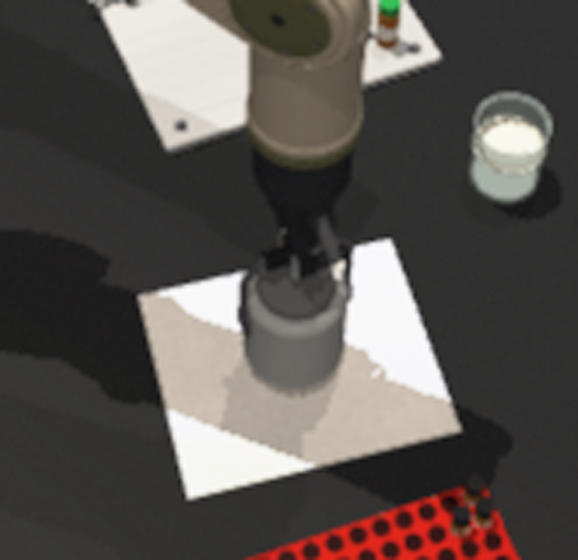

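The pot hangs upright at (295,330) in the crop, over the middle of the paper. I'll lower it gently.

drive_tool:
  targets:
    - [[0,0,0.008,0,0,0],[0,0,0.006,0,0,0],[0,0,0.003,0,0,0],[0,0,0.002,0,0,0],[0,0,0,0,0,0]]

```text
clock: 7.45
tool_pos: [0.5139, -0.3205, 0.1382]
tool_rot: [-0.065, 0.998, -0.0, -0.0]
contact_force: [0.6, 0.2, -4.6]
width: 0.0141
gripper_force: 57.6
```

drive_tool:
  targets:
    - [[0,0,0.002,0,0,0],[0,0,0.001,0,0,0],[0,0,0,0,0,0]]

```text
clock: 7.82
tool_pos: [0.5144, -0.3207, 0.1363]
tool_rot: [-0.065, 0.998, -0.0, 0.001]
contact_force: [-1.3, 1.5, 5.5]
width: 0.0143
gripper_force: 58.3
```

drive_tool:
  targets:
    - [[0,0,0,0,0,0],[0,0,0,0,0,0],[0,0,0,0,0,0],[0,0,0,0,0,0],[0,0,0,0,0,0],[0,0,0,0,0,0],[0,0,-0.01,0,0,0],[0,0,-0.03,0,0,0],[0,0,-0.04,0,0,0],[0,0,-0.045,0,0,0],[0,0,-0.045,0,0,0],[0,0,-0.045,0,0,0]]
  grip: 0

```text
clock: 9.32
tool_pos: [0.5136, -0.3205, 0.3528]
tool_rot: [-0.064, 0.998, -0.0, 0.0]
contact_force: [0.2, -0.3, 0.5]
width: 0.0854
gripper_force: 0.0
```

```bash
cat > g.py <<'E'
from h import *
yaw=.1117;X=np.array([np.cos(yaw),np.sin(yaw),0]);Y=np.array([-X[1],X[0],0]);Z=np.array([0,0,1.])
O=np.array([.589,.1437,0]);H=O+.024*Z
def sh(v,t): x,y,z=v;return H+x*X+(y*np.cos(t)+z*np.sin(t))*Y+(-y*np.sin(t)+z*np.cos(t))*Z
def leg(r,q,t=.42): return sh(np.array([-.075,-.025,.125])+r*np.array([np.cos(q-.1),-.471*np.sin(q-.1),-.882*np.sin(q-.1)]),t)
E
python3 - <<'E'
from g import *
s,Q=st();p=s["tool_pos"]
P=[]
for q in(0,.15,.3,.45,.6,.75,.9,1.05):
    c=leg(.105,q)+.006*Z-.004*Y+np.clip(q*.02,0,.011)*X;P.append(c)
P.insert(0,P[0]+.12*Z);P.insert(1,P[1]+.01*Z)
for c in P:
    print(c,Q.inv().apply(c-p));p=c
print(leg(.143,1.75),leg(.143,0))
E
```

```text
t 9.32 p [ 0.5136 -0.3205  0.3528] w 0.0854 F [ 0.1813 -0.3314  0.5112] g 0.0 
q [ 0.0485  0.3604  0.6636  1.2131 -0.2196  1.6372  2.3649] 
x [-0.9917 -0.1287 -0.0008] y [-0.1287  0.9917 -0.0006] z [ 0.0009 -0.0005 -1.    ]
[0.6147 0.1792 0.2808] [-0.1645  0.4826  0.0718]
[0.6147 0.1792 0.1708] [0.0001 0.0001 0.11  ]
[0.6147 0.1792 0.1608] [0.   0.   0.01]
[0.6194 0.1672 0.1511] [-0.0032 -0.0125  0.0097]
[0.6218 0.1551 0.1415] [-0.0008 -0.0123  0.0096]
[0.6219 0.1431 0.1322] [ 0.0015 -0.0119  0.0093]
[0.6187 0.1313 0.1235] [ 0.0047 -0.0112  0.0088]
[0.6114 0.12   0.1154] [ 0.0087 -0.0103  0.0081]
[0.602  0.1096 0.1081] [ 0.0106 -0.0091  0.0072]
[0.5909 0.1003 0.1019] [ 0.0122 -0.0078  0.0062]
[0.5126 0.0502 0.0609] [0.6515 0.1904 0.1571]
```

drive_tool:
  targets:
    - [[-0.007,0.0202,0,0,0,0],[-0.0137,0.0402,0,0,0,0],[-0.0137,0.0402,0,0,0,0],[-0.0137,0.0402,0,0,0,0],[-0.0137,0.0402,0,0,0,0],[-0.0137,0.0402,0,0,0,0],[-0.0137,0.0402,0,0,0,0],[-0.0137,0.0402,0,0,0,0],[-0.0137,0.0402,0,0,0,0],[-0.0137,0.0402,0,0,0,0],[-0.0137,0.0402,0,0,0,0],[-0.0137,0.0402,0,0,0,0],[-0.007,0.0202,0,0,0,0],[0,0,0.035,0,0,0],[0,0,0.037,0,0,0],[0,0,0,0,0,0],[0,0,0,0,0,0]]
  grip: 1

```text
clock: 11.45
tool_pos: [0.6157, 0.1787, 0.2803]
tool_rot: [-0.064, 0.998, 0.0, 0.001]
contact_force: [-0.5, 0.7, 1.0]
width: -0.0
gripper_force: 0.0
```

```bash
python3 - <<'E'
from g import *
go(leg(.105,0)+.016*Z-.004*Y)
a=env.grab_frame("scene")[110:255,285:435][:,:,::-1]
b=env.grab_frame("side")[90:235,220:370][:,:,::-1]
cv2.imwrite("pics/l1.png",cv2.resize(np.hstack([a,b]),None,fx=2.6,fy=2.6,interpolation=2))
E
```

```text
t 11.45 p [0.6157 0.1787 0.2803] w -0.0 F [-0.5021  0.6995  1.0355] g 0.0 
q [-0.6203  0.4216  0.4278  1.2496 -0.1709  1.5034  1.4843] 
x [-0.9918 -0.128  -0.002 ] y [-0.128   0.9918  0.0001] z [ 0.002   0.0003 -1.    ]
shift [0.0011 0.0007 0.1096]
```

View pics/l1.png

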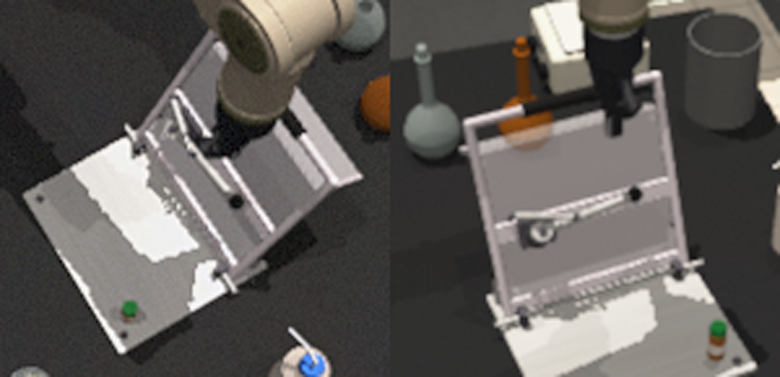

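The closed fingertips are above the leg, at (215,148) left and (615,130) right, and the leg is still folded. Next I descend to just above the rod.

drive_tool:
  targets:
    - [[0,0,0.03,0,0,0],[0.001,0,0.035,0,0,0],[0,0,0.025,0,0,0],[0,0,0.015,0,0,0],[0,0,0.004,0,0,0],[0,0,0,0,0,0]]

```text
clock: 12.3
tool_pos: [0.6146, 0.1793, 0.1703]
tool_rot: [-0.065, 0.998, 0.0, 0.001]
contact_force: [0.9, -0.7, -0.2]
width: -0.0002
gripper_force: 0.0
```

```bash
python3 - <<'E'
from g import *
go(leg(.105,0)+.006*Z-.004*Y)
E
```

```text
t 12.3 p [0.6146 0.1793 0.1703] w -0.0002 F [ 0.9344 -0.6546 -0.2117] g 0.0 
q [-0.6222  0.4673  0.4091  1.4308 -0.1882  1.2807  1.5013] 
x [-0.9917 -0.1288 -0.0014] y [-0.1288  0.9917  0.0003] z [ 0.0013  0.0004 -1.    ]
shift [-0.     -0.0001  0.0096]
```

No contact yet. I'll start the push and check the force early on.

drive_tool:
  targets:
    - [[0,0,0.006,0,0,0],[0,0,0.004,0,0,0],[-0.002,-0.006,0.005,0,0,0],[-0.001,-0.0065,0.005,0,0,0],[-0.001,-0.0062,0.005,0,0,0]]

```text
clock: 12.92
tool_pos: [0.6208, 0.1608, 0.1454]
tool_rot: [-0.064, 0.998, 0.0, 0.001]
contact_force: [-2.1, -0.8, 7.2]
width: 0.0004
gripper_force: 3.6
```

drive_tool:
  targets:
    - [[0,-0.006,0.005,0,0,0],[0.001,-0.006,0.005,0,0,0],[0.001,-0.006,0.005,0,0,0],[0.002,-0.006,0.005,0,0,0],[0.003,-0.006,0.005,0,0,0]]

```text
clock: 13.55
tool_pos: [0.6178, 0.13, 0.1201]
tool_rot: [-0.064, 0.998, -0.0, 0.001]
contact_force: [-0.4, -1.6, 4.3]
width: -0.0004
gripper_force: 2.1
```

drive_tool:
  targets:
    - [[0.004,-0.006,0.005,0,0,0],[0.004,-0.005,0.0045,0,0,0],[0.005,-0.005,0.004,0,0,0],[0.005,-0.005,0.004,0,0,0],[0.006,-0.004,0.004,0,0,0],[0.006,-0.004,0.003,0,0,0],[0.006,-0.004,0.003,0,0,0],[0,0,0,0,0,0]]

```text
clock: 14.55
tool_pos: [0.5854, 0.0926, 0.0916]
tool_rot: [-0.064, 0.998, -0.0, -0.0]
contact_force: [-0.4, 0.7, 0.9]
width: 0.0
gripper_force: 0.0
```

```bash
python3 - <<'E'
from g import *
go(leg(.105,1.05))
a=env.grab_frame("scene")[110:255,285:435][:,:,::-1]
b=env.grab_frame("side")[90:235,220:370][:,:,::-1]
cv2.imwrite("pics/l2.png",cv2.resize(np.hstack([a,b]),None,fx=2.6,fy=2.6,interpolation=2))
E
```

```text
t 14.55 p [0.5854 0.0926 0.0916] w 0.0 F [-0.4014  0.7365  0.9031] g 0.0 
q [-0.5326  0.44    0.4189  1.6586 -0.197   1.0855  1.6427] 
x [-0.9917 -0.1283  0.0006] y [-0.1283  0.9917 -0.0001] z [-0.0006 -0.0001 -1.    ]
shift [ 0.0044  0.0112 -0.0043]
```

View pics/l2.png

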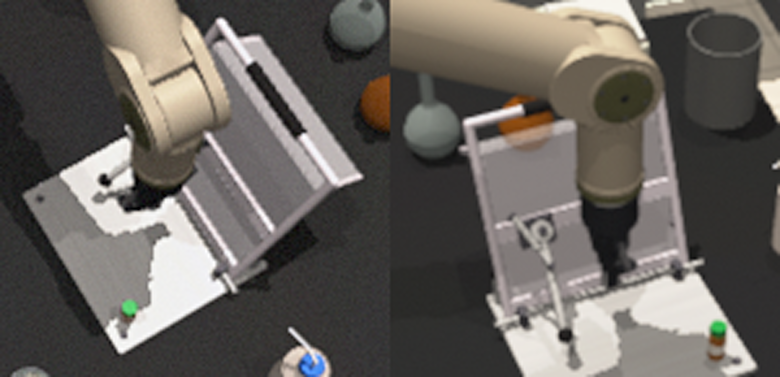

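The leg is fully down, with its foot at (104,180) left and (565,335) right. Next I rise, open the gripper and go above the shield grip.

drive_tool:
  targets:
    - [[0,-0.005,-0.03,0,0,0],[0,0,-0.045,0,0,0],[0,0,-0.045,0,0,0],[0,0,-0.045,0,0,0],[0,0,-0.045,0,0,0],[0,0,-0.045,0,0,0],[0,0,-0.045,0,0,0],[0,0,0,0,0,0]]
  grip: 1

```text
clock: 15.65
tool_pos: [0.5878, 0.0882, 0.3961]
tool_rot: [-0.065, 0.998, 0.0, 0.004]
contact_force: [0.8, -0.7, 0.0]
width: -0.0001
gripper_force: 0.0
```

```bash
python3 - <<'E'
from g import *
print(sh((0,.01,.285),.42))
go(sh((0,.01,.285),.42)-.019*Z)
p=None;Q=R.from_quat(env.observe()["tool_rot"])
for t in np.linspace(.42,0,8):
    c=sh((0,.01,.285),t)
    if p is not None: print(round(t,3),c-.019*Z,Q.inv().apply(c-p))
    p=c
E
```

```text
[0.575  0.2683 0.2802]
t 15.65 p [0.5878 0.0882 0.3961] w -0.0001 F [ 0.8098 -0.676   0.0482] g 0.0 
q [-0.5321  0.3136  0.4733  1.1396 -0.1432  1.7121  1.6001] 
x [-0.9916 -0.1291 -0.0074] y [-0.1291  0.9916  0.0004] z [ 0.0073  0.0013 -1.    ]
shift [-0.0095  0.1802  0.1351]
0.36 [0.5768 0.2528 0.2682] [ 0.0002 -0.0156 -0.0071]
0.3 [0.5785 0.2369 0.2743] [ 0.0002 -0.016  -0.0061]
0.24 [0.5804 0.2207 0.2795] [ 0.0003 -0.0163 -0.0051]
0.18 [0.5822 0.2042 0.2836] [ 0.0003 -0.0166 -0.0042]
0.12 [0.5841 0.1875 0.2868] [ 0.0003 -0.0168 -0.0032]
0.06 [0.586  0.1706 0.2889] [ 0.0003 -0.017  -0.0021]
0.0 [0.5879 0.1536 0.29  ] [ 0.0003 -0.0171 -0.0011]
```

drive_tool:
  targets:
    - [[-0.001,0.02,0,0,0,0],[-0.002,0.035,0,0,0,0],[-0.002,0.04,0,0,0,0],[-0.002,0.04,0,0,0,0],[-0.0015,0.03,0,0,0,0],[-0.001,0.015,0,0,0,0],[0,0,0.03,0,0,0],[0,0,0.035,0,0,0],[0,0,0.035,0,0,0],[0,0,0.025,0,0,0],[0,0,0.01,0,0,0],[0,0,0,0,0,0]]
  grip: 0

```text
clock: 17.15
tool_pos: [0.5725, 0.2677, 0.2563]
tool_rot: [-0.064, 0.998, -0.0, -0.001]
contact_force: [-0.5, 0.2, 1.2]
width: 0.0857
gripper_force: 0.0
```

drive_tool:
  targets:
    - [[0,0,0,0,0,0],[0,0,0,0,0,0],[0,0,0,0,0,0],[0,0,0,0,0,0],[0,0,0,0,0,0],[0,0,0,0,0,0]]
  grip: 1
  grip_force: 40

```text
clock: 17.9
tool_pos: [0.5731, 0.267, 0.2573]
tool_rot: [-0.064, 0.998, -0.0, 0.0]
contact_force: [-2.2, -5.2, 5.8]
width: 0.0189
gripper_force: 39.7
```

drive_tool:
  targets:
    - [[0,-0.005,-0.002,0,0,0],[0,-0.008,-0.0037,0,0,0],[0,-0.008,-0.0034,0,0,0],[0,-0.008,-0.0031,0,0,0],[0,-0.008,-0.0028,0,0,0]]

```text
clock: 18.52
tool_pos: [0.5772, 0.2319, 0.2727]
tool_rot: [-0.065, 0.998, 0.001, 0.0]
contact_force: [-2.3, 5.1, 4.7]
width: 0.0189
gripper_force: 39.1
```

```bash
python3 - <<'E'
from g import *
st()
E
```

```text
t 18.52 p [0.5772 0.2319 0.2727] w 0.0189 F [-2.3013  5.1089  4.6845] g 39.12101984024048 
q [-0.7168  0.3761  0.4001  1.3217 -0.1461  1.4715  1.3739] 
x [-0.9915 -0.1303 -0.0002] y [-0.1303  0.9915  0.0019] z [-0.     0.002 -1.   ]
```

drive_tool:
  targets:
    - [[0,-0.008,-0.0026,0,0,0],[0,-0.0082,-0.0024,0,0,0],[0,-0.0082,-0.0021,0,0,0],[0,-0.0083,-0.0019,0,0,0],[0,-0.0083,-0.0016,0,0,0],[0,-0.0084,-0.0013,0,0,0],[0,-0.0084,-0.0011,0,0,0],[0,-0.006,-0.0006,0,0,0],[0,-0.004,-0.0003,0,0,0],[0,0,0,0,0,0]]

```text
clock: 19.77
tool_pos: [0.5855, 0.1631, 0.2865]
tool_rot: [-0.064, 0.998, 0.0, -0.001]
contact_force: [-6.5, 1.9, 5.9]
width: 0.0189
gripper_force: 42.6
```

drive_tool:
  targets:
    - [[0.001,-0.003,0,0,0,0],[0,-0.003,0,0,0,0],[0,0,0,0,0,0]]

```text
clock: 20.15
tool_pos: [0.5862, 0.157, 0.2866]
tool_rot: [-0.064, 0.998, 0.0, 0.0]
contact_force: [-1.6, 1.9, 5.6]
width: 0.0189
gripper_force: 42.8
```

drive_tool:
  targets:
    - [[0,-0.003,0,0,0,0],[0,0,0,0,0,0]]

```text
clock: 20.4
tool_pos: [0.5865, 0.1543, 0.2867]
tool_rot: [-0.064, 0.998, 0.0, 0.0]
contact_force: [-1.8, 1.8, 6.7]
width: 0.0186
gripper_force: 42.9
```

drive_tool:
  targets:
    - [[0,-0.002,0,0,0,0],[0,0,0,0,0,0]]

```text
clock: 20.65
tool_pos: [0.5867, 0.1526, 0.2868]
tool_rot: [-0.064, 0.998, 0.0, 0.0]
contact_force: [-2.2, 2.5, 7.8]
width: 0.0188
gripper_force: 42.9
```

drive_tool:
  targets:
    - [[0,-0.002,0,0,0,0],[0,0,0,0,0,0]]

```text
clock: 20.9
tool_pos: [0.587, 0.1505, 0.2866]
tool_rot: [-0.064, 0.998, 0.0, 0.0]
contact_force: [-2.8, 1.8, 7.7]
width: 0.019
gripper_force: 43.2
```

drive_tool:
  targets:
    - [[0,-0.002,0,0,0,0],[0,0,0,0,0,0]]

```text
clock: 21.15
tool_pos: [0.5871, 0.1496, 0.2866]
tool_rot: [-0.065, 0.998, 0.001, 0.0]
contact_force: [-2.1, 5.1, 6.0]
width: 0.0183
gripper_force: 43.3
```

drive_tool:
  targets:
    - [[0,-0.0015,0,0,0,0],[0,0,0,0,0,0],[0,0,0,0,0,0]]

```text
clock: 21.52
tool_pos: [0.5871, 0.1491, 0.2866]
tool_rot: [-0.066, 0.998, 0.001, 0.0]
contact_force: [-2.0, 7.2, 7.9]
width: 0.019
gripper_force: 43.4
```

```bash
python3 - <<'E'
from g import *
st()
a=env.grab_frame("scene")[110:280,230:430][:,:,::-1]
b=env.grab_frame("side")[90:360,200:400][:,:,::-1]
a=cv2.resize(a,None,fx=2,fy=2,interpolation=2);b=cv2.resize(b,None,fx=2,fy=2,interpolation=2)
a=cv2.copyMakeBorder(a,0,b.shape[0]-a.shape[0],0,0,0)
cv2.imwrite("pics/e1.png",np.hstack([a,b]))
E
```

```text
t 21.52 p [0.5871 0.1491 0.2866] w 0.019 F [-2.0406  7.241   7.8601] g 43.37834715843201 
q [-0.6198  0.337   0.4356  1.3459 -0.1428  1.488   1.5079] 
x [-0.9914 -0.1309 -0.0008] y [-0.1309  0.9914  0.0024] z [ 0.0005  0.0025 -1.    ]
```

View pics/e1.png

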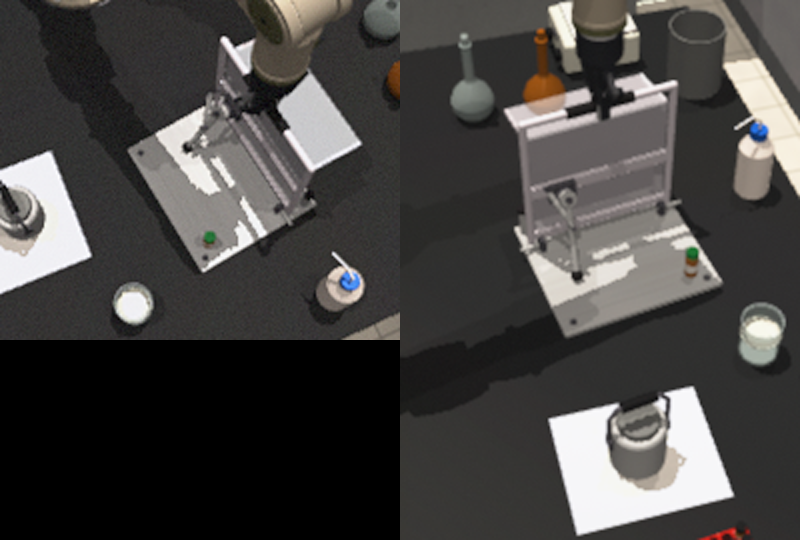

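The shield is upright with its leg foot on the plate at (577,275). The pot stands upright on the paper at (638,445). The vial and beaker haven't moved. A steady 7 N push confirms the stop.

```bash
python3 -c "
from station import env
print(env.hand_in())"
```

```text
the job is handed in; nothing more can be done
None
```

The job is handed in at about 22 s: the pot stands upright on the paper, the leg is snapped fully down, and the shield is held upright against its leg stop by the gripper.

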